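# Release the locked chocolate tray with the pin

### The job

The tray of the wooden chocolate box is locked by a hidden spring latch. Take the red-handled release pin out of its stand, feel along the groove in the box's top for the small hole, push the pin gently through it (never harder than about 30 N on the box) and keep the latch pressed until the tray has slid all the way out by itself, then stand the pin back upright in its stand, fully home. Keep the gripper itself off the box, and leave the canister, the wrapped gift bar and the price holder where they are.

Things in the scene. Friction and masses are not known exactly. Their poses are not given: they have to be found in the camera images.
- case: wooden chocolate box, fixed, 160 (x) x 200 (y) x 80 mm high, turned up to 0.3 rad about z. Origin: centre of underside; front with tray faces its -x. Hidden latch: flat steel plate 22 x 50 mm under the groove's floor, its top 20 to 32 mm below the box's top (unmeasured). Sprung: gives at 4 N, trips after 5 mm (about 6.5 N), hard stop at 9 mm (8.5 N, then the force shoots up to break it).
- groove (a point): centre of the groove in the box's top, level with the top face; axes as the box. Groove: along the box's y, 46 mm long, 10 wide, 6 deep, framed by a brass line; floor a brass plate 6 mm thick with ONE 9 mm round access hole on the centre line, up to 12 mm to either side of the middle (unmeasured: the pin feels it, elsewhere it stops on the hard floor: approach at 15 mm/s or less).
- tray (a joint): how far the tray has slid out of the box's front, m: 0 locked, 0.050 fully out. Once the latch trips, a spring and damper slide it out slowly, in about 2 s. If the latch is let go before the tray is past 0.037, it can catch in a second notch at 0.030 and must be tripped again. Past that it goes out by itself.
- tray_front (a point): middle of the tray's dark wooden front (196 mm wide, 34 mm high), with a brass knob 16 mm wide; nothing needs to be pulled
- pin: loose release pin, 130 mm long, about 80 g. Origin: end of its round tip; z points up to the handle. Steel rod 6 mm in diameter, z = 0 to 70 mm; steel collar 24 mm wide, z = 70 to 74; red square handle 16 x 16 mm (flats across the pin's x and y), z = 74 to 128; end cap to 130. Starts upright in the stand, collar on the stand's top.
- pin_tip (a point): the end of the pin's rod (the pin's origin)
- pin_grip (a point): middle of the red handle, where to grip it, 104 mm above the tip
- stand: stand of the pin, fixed: dark foot 80 x 80 x 8 mm and a wooden block 46 x 46 mm up to 80 mm height. Origin: centre of its underside. One upright hole in the middle of the top, 12 mm in diameter with a 3 mm chamfer, 72 mm deep.
- stand_mouth (a point): middle of the stand's hole at the level of its top face, 80 mm above the table; with the pin fully home the tip is 70 mm below this point
- canister: green canister with wooden lid, 64 mm wide, 75 mm high; bystander. Origin: centre of underside
- gift_bar: gift bar in orange striped paper, 67 x 194 x 52 mm; bystander. Origin: centre of underside
- price_holder: small oak block with an upright price card, 22 x 66 x 62 mm; bystander. Origin: centre of underside
Things that resemble listed ones, but are neither listed nor needed, are in the scene too. Of the things that look like the pin, the smallest one is meant.

How it is judged:
By the outcome, as a careful person would: the job done as asked, in the order asked, and still so for the second after the job is handed in, with the robot touching nothing.
It also fails if it takes over 72 s, if anything falls off the work surface, if the arm or the gripper's body presses on something with over 40 N, if the wrist force passes 120 N, or if a joint passes its speed limit or range.

### The arm

A 7-joint arm with a two-finger parallel gripper is mounted at the origin on a cart in front of the work surface, level with it; the furniture and walls round the work are solid. World frame = base frame: x ahead of the robot, y to its left, z up, the work surface at z = 0. Lengths are in m, angles in rad, forces in N, time in s.
With the tool pointing down it reaches from about 0.4 to 0.875 m from the base axis. Payload 4.4 kg.
Tool frame: the origin (TCP) lies midway between the tips of the shut fingers; the grasp point (between the pads) lies manip.grip_depth behind it (manip.grip_depth is the distance from the TCP to the grasp point, in m); z points along the fingers, y is the line along which they close (so a half turn about z gives the same grasp; the last joint's range is limited). The gripper opens to 85 mm and grips with 20 to 120 N. Pads are 22 mm wide; open, the fingers measure 114 mm over their backs; the gripper's body (76 mm by 85 mm) begins 54 mm behind the grasp point. The pads swing forward as they close: fully open they stand 13 mm farther back than shut.
Start: joints at [1.139, 0.628, 0.038, 1.517, -0.027, 0.996, -0.02], TCP at [0.233, -0.607, 0.231] pointing down, gripper open.
Joint ranges: [-3.06, 3.06], [-0.37, 2.12], [-1.25, 1.32], [0.18, 2.47], [-1.1, 4.24], [0.23, 1.98], [-2.94, 2.94]. Speed limits (rad/s): [2.57, 2.57, 3.14, 3.14, 3.14, 3.14, 3.14].

### API

Orientations are given as a 3x3 rotation matrix whose columns are the frame's x, y, z axes.
In Python, from workcell import manip gives the robot as it stands. Calls block until the motion is done:
- manip.goto(position, orientation): joint-space move of the TCP to a pose.
- manip.move_linear(position, rot=None, feed=0.15, max_force=None): straight line of the TCP; rot=None keeps the orientation; feed is the mean speed in m/s. With max_force (N) it stops when the force on the tool has changed by that much, and returns True; else False.
- manip.movej(angles): joint-space move.
- manip.move_gripper(opening, newtons=None): finger opening in m; newtons is the grip in N (None keeps the last); returns when the fingers have stopped.
- manip.sleep(seconds).
- manip.ik(position, orientation): joint angles nearest the present ones, or None.
- manip.read_state(): the state.
- manip.capture(name): name is "scene" or "top"; returns (picture, depth): 400x640x3 uint8, red, green, blue; 400x640 float32, m along the optical axis (not along the pixel's ray), 0 where there is no reading.
- manip.camera_info(name): a dict with "camera_matrix" (3x3 intrinsics, pixels), "pose" (4x4, takes a point from camera to world coordinates). Camera axes: x right, y down, z forward; pixel columns grow to the right and rows downward; lengths in m; the calibration is good to about 2 mm. A picture is of the moment at which its call begins. camera_info takes no time and is no camera call.
A pose or a line that the arm cannot do raises manip.Unreachable and nothing moves.
- manip.finish_job(): hands the job in; it is judged then, once.
Trained networks look in the newest picture that a camera, given by its name, has taken for a name from the list of things; names that differ only in an ending like _2 or _b are one class to them, and where a whole thing is asked for, a point or a joint stands for the part that bears it (a point fixed in the world has none). Each returns a list of dicts, best first, with "score" (0 to 1); they miss things now and then, are a little off and sometimes report something else, mostly with a low value. They report only what shows in the picture. A call takes as long as a camera call. They do not tell look-alikes from the thing itself.
- manip.spot_in(camera, target): "uv" ([column, row] in pixels, amid what is visible of it).
- manip.pinpoint(camera, target): "uv" ([column, row] in pixels: a listed point, or the origin of a listed thing).
The state is a dict: "time": time; "qpos": joint angles; "joint_vel": joint speeds; "joint_torque": joint torques, N m; "ee_pos": TCP position; "orientation": TCP orientation; "ft_force": force on the tool from outside, world axes, zero at the start; "ft_torque": the same for the moment, N m; "width": finger opening in m; "gripper_force": force on a finger pad.
Only numpy, scipy, OpenCV 4.12 (cv2) and the standard library are available. Lean on these libraries where they do the work, as an engineer would, in place of code of your own. Each camera call takes 0.05 s, during which the arm holds its last target. There are 200 camera calls.

## Working session

There is one attempt and no reset: what is moved stays moved. The work goes in short steps, each a Python script; the robot and the scene stay as the last script left them, time stands still between calls to the robot, and variables do not carry over. Pictures are saved under pics/ and viewed, at most 10 in all, crops included, and the job is handed in when it is done.

```bash
mkdir -p pics; ls; cat > h.py <<'E'
import numpy as np, cv2
from workcell import manip
def cap(n):
    im,d=manip.capture(n); return im,d
def save(im,name): cv2.imwrite('pics/'+name,cv2.cvtColor(im,cv2.COLOR_RGB2BGR))
def ray(n,uv):
    ci=manip.camera_info(n);K=np.array(ci['camera_matrix']);T=np.array(ci['pose'])
    r=np.linalg.inv(K)@np.array([uv[0],uv[1],1.]); return T[:3,3],T[:3,:3]@r
def onz(n,uv,z):
    o,r=ray(n,uv); return o+r*(z-o[2])/r[2]
def pt(n,uv,d):
    o,r=ray(n,uv); return o+r*d
def cloud(n,d):
    ci=manip.camera_info(n);K=np.array(ci['camera_matrix']);T=np.array(ci['pose'])
    v,u=np.mgrid[:d.shape[0],:d.shape[1]]
    P=np.stack([(u-K[0,2])/K[0,0]*d,(v-K[1,2])/K[1,1]*d,d],-1)
    return P@T[:3,:3].T+T[:3,3]
E
python3 - <<'E'
from h import *
np.set_printoptions(precision=4,suppress=True)
for n in("scene","top"):
    im,d=cap(n);save(im,n+'0.png');np.save(n+'0.npy',d)
    ci=manip.camera_info(n);print(n,np.array(ci['pose']),np.array(ci['camera_matrix'])[0])
    for t in("groove","pin_grip","pin_tip","stand_mouth","pin","canister","gift_bar","price_holder","tray_front","case"):
        print(t,[(np.round(x['uv']).tolist(),round(x['score'],2)) for x in manip.pinpoint(n,t)][:4])
print(manip.grip_depth,manip.read_state()['time'])
E
```

```text
pics
scene [[-0.4912 -0.4167  0.7649 -0.3654]
 [-0.871   0.2294 -0.4344  0.5644]
 [ 0.0055 -0.8797 -0.4756  0.6373]
 [ 0.      0.      0.      1.    ]] [437.8634   0.     329.5654]
groove [([301.0, 196.0], 0.61)]
pin_grip [([452.0, 185.0], 0.97), ([447.0, 157.0], 0.93), ([427.0, 179.0], 0.44), ([354.0, 186.0], 0.33)]
pin_tip [([449.0, 231.0], 0.89), ([444.0, 198.0], 0.63)]
stand_mouth [([428.0, 188.0], 0.79)]
pin [([447.0, 228.0], 0.93), ([446.0, 197.0], 0.7)]
canister [([354.0, 187.0], 0.85), ([206.0, 276.0], 0.73)]
gift_bar [([209.0, 273.0], 0.71)]
price_holder [([392.0, 235.0], 0.66)]
tray_front [([314.0, 224.0], 0.66)]
case [([296.0, 220.0], 0.8)]
top [[ 0.0075 -0.9881  0.1538  0.3407]
 [-0.9991 -0.0138 -0.04    0.1102]
 [ 0.0416 -0.1533 -0.9873  1.5471]
 [ 0.      0.      0.      1.    ]] [469.695    0.     317.4826]
groove [([301.0, 190.0], 0.61)]
pin_grip [([408.0, 228.0], 0.5), ([409.0, 264.0], 0.48)]
pin_tip [([399.0, 264.0], 0.63), ([431.0, 222.0], 0.62)]
stand_mouth [([404.0, 230.0], 0.55)]
pin [([210.0, 222.0], 0.59), ([402.0, 229.0], 0.55), ([433.0, 224.0], 0.55), ([400.0, 265.0], 0.45)]
canister [([297.0, 196.0], 0.75), ([375.0, 160.0], 0.59)]
gift_bar [([208.0, 221.0], 0.87)]
price_holder [([356.0, 256.0], 0.66)]
tray_front [([299.0, 216.0], 0.69)]
case [([299.0, 193.0], 0.78), ([298.0, 190.0], 0.35)]
0.0187 1.1
```

View pics/scene0.png

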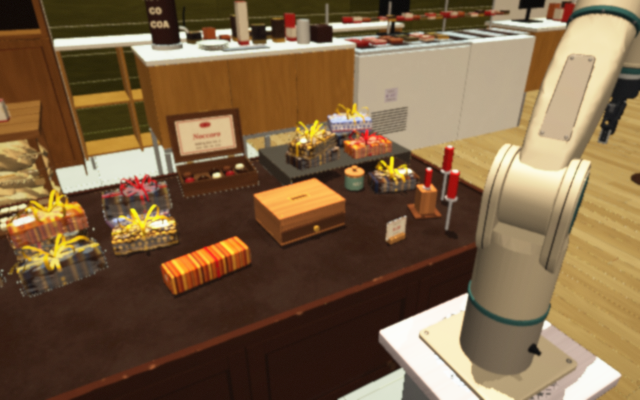

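View pics/top0.png

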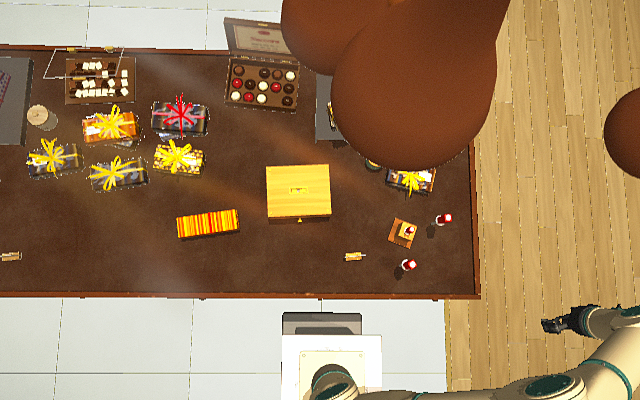

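The scene view shows the box at (300,212) with its groove at (300,197), and three red handles. They are at (428,178) in the wooden stand, and at (447,158) and (452,185) on taller free-standing rods. The one in the stand is the smallest and sits collar-on-stand as described. I'll confirm it with a crop and measure.

```bash
python3 - <<'E'
from h import *
np.set_printoptions(precision=4,suppress=True)
d=np.load('top0.npy');P=cloud('top',d)
ims=cv2.imread('pics/scene0.png');imt=cv2.imread('pics/top0.png')
a=cv2.resize(ims[140:245,380:480],(400,420),interpolation=cv2.INTER_CUBIC)
b=cv2.resize(imt[190:290,370:470],(400,420),interpolation=cv2.INTER_CUBIC)
cv2.imwrite('pics/crop.png',np.hstack([a,b]))
def rect(m,t):
    n,l,s,c=cv2.connectedComponentsWithStats(m.astype(np.uint8))
    for i in range(1,n):
        if s[i,4]>25:
            q=P[l==i]; r=cv2.minAreaRect((q[:,:2]*1000).astype(np.float32)); print(t,np.round(c[i]),s[i,4],np.round(r[0],1),np.round(r[1],1),round(r[2],1),'z',np.median(q[:,2]),q[:,2].max())
z=P[...,2]; w=np.zeros(z.shape,bool); w[150:290,180:470]=1
rect(w&(z>.06)&(z<.095)&(d>0),'z80')
rect(w&(z>.095)&(z<.3),'high')
rect(w&(z>.035)&(z<.06),'mid')
ds=np.load('scene0.npy');P=cloud('scene',ds);z=P[...,2];w=np.zeros(z.shape,bool); w[130:300,150:475]=1
rect(w&(z>.072)&(z<.09)&(ds>0),'s80')
rect(w&(z>.09)&(z<.3)&(ds<1.6)&(ds>0),'shigh')
for t,zz in(("groove",.08),("stand_mouth",.08),("pin_grip",.114)):
    for n in("scene","top"):
        print(t,n,[np.round(onz(n,x['uv'],zz),4) for x in manip.pinpoint(n,t)][:4])
E
```

```text
z80 [185. 163.] 29 [684.9 476. ] [36.9  7.7] 55.3 z 0.07394770128094796 0.08081640474011897
z80 [298. 191.] 3158 [600.6 112.4] [163.  199.9] 3.4 z 0.07905542123287213 0.09049468194506338
z80 [414. 183.] 47 [ 630.2 -258.8] [46.2 17.3] 21.5 z 0.07194340259606657 0.08262008960453993
z80 [406. 232.] 187 [ 475.7 -233. ] [47.3 48.3] 68.4 z 0.079443333863219 0.0927624597940433
high [443. 219.] 140 [ 507.  -331.1] [27.6 28.9] 73.4 z 0.15245822408901522 0.18116894199134026
high [410. 230.] 49 [ 474.4 -232.7] [16.8 15.5] 62.6 z 0.13279902311541658 0.14190879418869384
high [408. 265.] 127 [ 367.4 -221. ] [29.3 26.9] 25.9 z 0.1627869808714828 0.18471909769315942
mid [191. 161.] 401 [696.5 460. ] [74.1 80.3] 87.0 z 0.041133342419031216 0.059424034146121185
mid [372. 164.] 31 [ 696.8 -130. ] [43.8  9.9] 59.2 z 0.05082245837643007 0.05833229633993153
mid [414. 179.] 600 [ 648.3 -260.3] [ 75.  161.3] 0.1 z 0.04099475751255466 0.05988467720967616
mid [208. 223.] 1178 [495.5 397. ] [ 65.2 185.3] 9.2 z 0.04934489965290745 0.059429267399932595
mid [323. 216.] 29 [523.9  32.7] [ 3.8 48.5] 3.5 z 0.0425624
[... 1120 characters left out ...]
 -231.3] [18.6 20.1] 46.7 z 0.11755222095845075 0.14038993638660402
shigh [155. 186.] 85 [829.6 445.1] [31.1 72.4] 77.1 z 0.09212861906104342 0.12134648307028184
shigh [471. 287.] 171 [40.6 47.9] [ 7.3 52.2] 52.4 z 0.14324229646334102 0.18661651502827437
groove scene [array([0.6   , 0.1074, 0.08  ])]
groove top [array([0.6011, 0.1031, 0.08  ])]
stand_mouth scene [array([ 0.4727, -0.2356,  0.08  ])]
stand_mouth top [array([ 0.4774, -0.2248,  0.08  ])]
pin_grip scene [array([ 0.4026, -0.2543,  0.114 ]), array([ 0.5628, -0.3833,  0.114 ]), array([ 0.4639, -0.2206,  0.114 ]), array([ 0.5277, -0.0175,  0.114 ])]
pin_grip top [array([ 0.4809, -0.2271,  0.114 ]), array([ 0.3695, -0.2283,  0.114 ])]
```

View pics/crop.png

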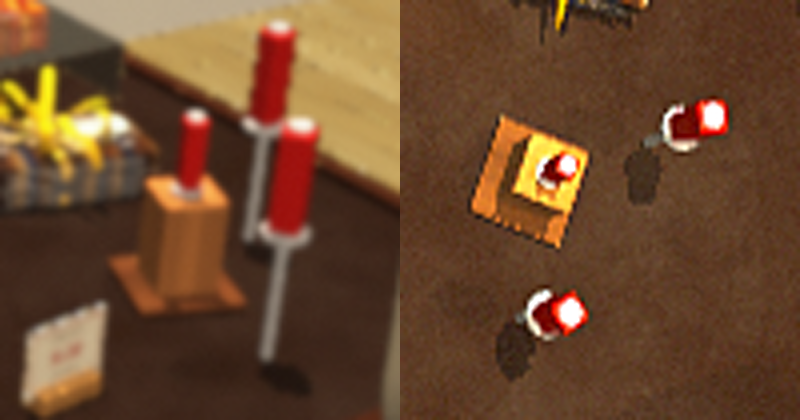

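The crop confirms it. The slim, short pin in the wooden stand (scene (428,178), top (408,230)) is the smallest; the other two are taller, thicker and stand free. Next I'll enlarge the groove and grasp the pin.

```bash
cat >> h.py <<'E'
def R(deg):
    a=np.radians(deg); y=np.array([np.cos(a),np.sin(a),0]); z=np.array([0,0,-1.]); return np.c_[np.cross(y,z),y,z]
G=manip.grip_depth
E
python3 - <<'E'
from h import *
np.set_printoptions(precision=4,suppress=True)
ims=cv2.imread('pics/scene0.png');imt=cv2.imread('pics/top0.png')
a=cv2.resize(ims[180:215,275:325],(400,280),interpolation=cv2.INTER_CUBIC)
b=cv2.resize(imt[170:205,275:325],(400,280),interpolation=cv2.INTER_CUBIC)
cv2.imwrite('pics/groove.png',np.hstack([a,b]))
for ang in (68,-112,-22,158):
    q=manip.ik([.4755,-.232,.25],R(ang)); q2=manip.ik([.4755,-.232,.114-G],R(ang)); print(ang,q,q2)
for ang in (93.4,-86.6,3.4,-176.6):
    print(ang,manip.ik([.6,.107,.2],R(ang)))
E
```

```text
68 [ 0.8262  0.4923 -0.6269  1.8191  0.3497  0.9427  1.2337] [ 0.7164  0.7003 -0.4814  1.9647  0.5498  0.6078  1.0571]
-112 [ 0.254   0.4393  0.2114  1.8352 -0.1161  0.879  -1.4346] [ 0.2732  0.6677  0.1932  1.9776 -0.2423  0.5181 -1.3176]
-22 [ 0.5499  0.4386 -0.2135  1.8268  0.1162  0.8883 -0.1015] [ 0.4862  0.6595 -0.1282  1.9714  0.1582  0.5201 -0.1369]
158 [-0.0508  0.5096  0.6805  1.8434 -0.3938  0.9271 -2.7169] [ 0.0278  0.7398  0.586   1.9844 -0.6914  0.6246 -2.4507]
93.4 [ 0.2176  0.7024 -0.7433  1.6562  0.5458  1.0015  0.9196]
-86.6 [-0.2213  0.603  -0.002   1.6699  0.0015  0.8687 -1.7353]
3.4 [ 0.0059  0.6254 -0.3696  1.6627  0.2724  0.9046 -0.41  ]
-176.6 [ 0.3626  0.8204 -1.0605  1.6521  0.7758  1.1467  2.2963]
```

View pics/groove.png

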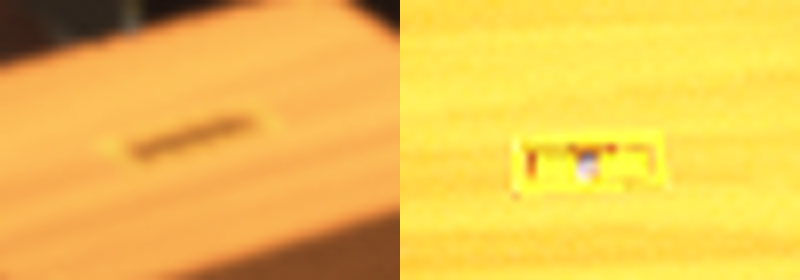

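The right half (top view) shows the brass frame centred at about pixel (298.3,189.9). The steel latch shows through the hole at about (298,190.3), so the hole is near the middle. Now the grasp.

```bash
python3 - <<'E'
from h import *
np.set_printoptions(precision=4,suppress=True)
print('groove',onz('top',(298.3,189.9),.08),'hole',onz('top',(298.0,190.3),.068))
p=np.array([.4755,-.232,0]);r=R(-113)
manip.move_gripper(.045,60)
manip.goto(p+[0,0,.30],r)
manip.move_linear(p+[0,0,.16],feed=.2)
print(manip.move_linear(p+[0,0,.114-G],feed=.08,max_force=8))
manip.move_gripper(0,60)
s=manip.read_state();print(s['time'],s['width'],s['gripper_force'],s['ee_pos'],s['ft_force'])
E
```

```text
groove [0.6013 0.1119 0.08  ] hole [0.6021 0.1129 0.068 ]
False
5.7083 0.015410103025284744 58.67914795875549 [ 0.4758 -0.2321  0.0958] [-0.6743  0.4739  4.0957]
```

```bash
python3 - <<'E'
from h import *
np.set_printoptions(precision=4,suppress=True)
s0=manip.read_state()['ee_pos']
manip.move_linear(np.array(s0)+[0,0,.10],feed=.15)
s=manip.read_state();print(s['time'],s['width'],s['ft_force'])
g=np.array([.6018,.1122])
manip.goto(np.r_[g,.080+.03+.104-G],R(-113))
im,d=cap('scene');save(im,'scene1.png');np.save('s1.npy',d)
print([(np.round(x['uv'],1).tolist(),round(x['score'],2)) for x in manip.pinpoint('scene','pin_tip')])
imt,dt=cap('top');
print([(np.round(x['uv'],1).tolist(),round(x['score'],2)) for x in manip.pinpoint('top','pin_tip')])
a=cv2.resize(im[110:230,240:360],(500,500),interpolation=cv2.INTER_CUBIC)
b=cv2.resize(imt[140:220,270:350][:, :50],(300,500),interpolation=cv2.INTER_CUBIC)
save(np.hstack([a,b]),'c1.png')
s=manip.read_state();print(s['time'],s['width'],s['ft_force'],s['ee_pos'])
E
```

```text
6.525 0.015065720100315483 [ 0.9912  0.4002 -1.5432]
[([441.9, 202.3], 0.84), ([301.3, 185.3], 0.77), ([447.9, 228.4], 0.57)]
[([431.4, 222.8], 0.68), ([401.3, 265.2], 0.58), ([406.8, 231.5], 0.44)]
8.1 0.015253424622939101 [-0.5825  0.568  -0.497 ] [0.602  0.1104 0.1955]
```

View pics/c1.png

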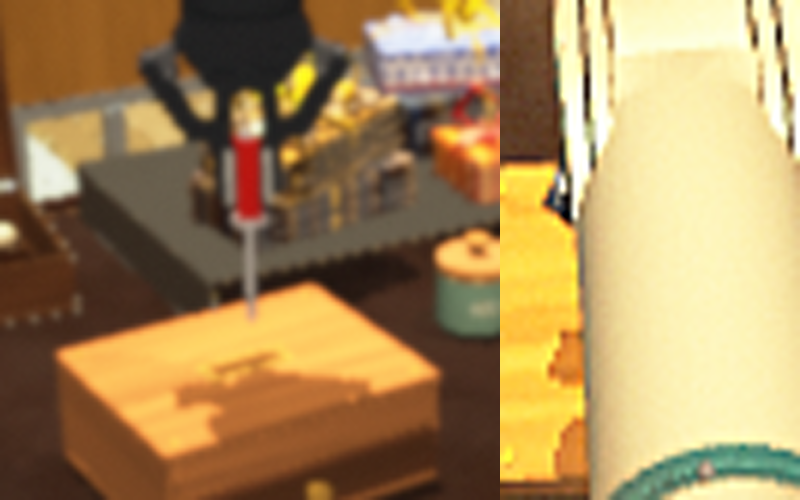

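```bash
python3 - <<'E'
from h import *
np.set_printoptions(precision=4,suppress=True)
s=manip.read_state();print(s['ee_pos'],s['orientation'][:,2] if hasattr(s['orientation'],'shape') else s['orientation'])
for uv in((298.4,196.6),(299,196.6)): print('groove',onz('scene',uv,.08))
for uv in((301.3,185.3),(300.5,186.)): print('tip',onz('scene',uv,.1105))
im=cv2.imread('pics/scene1.png').astype(float)
# rod centre per row: bright-grey ridge
for v in range(163,190,3):
    row=im[v,293:309]; print(v,row.mean(1).astype(int), )
print('collar', onz('scene',(240+248*.24,110+215*.24),.1805))
E
```

```text
[0.602  0.1104 0.1955] [ 0.0002 -0.0005 -1.    ]
groove [0.6025 0.1132 0.08  ]
groove [0.6017 0.1118 0.08  ]
tip [0.6057 0.102  0.1105]
tip [0.6028 0.1058 0.1105]
163 [ 28  47  88 125 138 142 147 145 137 130 117  90  70  56  52  59]
166 [ 60  48  43  43  55  90 128 127  94  70  61  52  52  56  57  60]
169 [ 91  91  88  82  78 101 132 130  98  79  79  79  78  81  84  84]
172 [ 92  92  93  93  95 113 136 135 112  94  92  91  92  92  91  91]
175 [ 93  93  90  88  89 108 134 134 101  78  73  61  49  44  46  46]
178 [ 46  48  41  32  39  83 129 130  88  44  27  27  27  31  37  45]
181 [ 32  27  32  39  54  82 114 129 123 127 143 157 165 169 173 178]
184 [159 165 170 175 179 179 173 164 171 181 185 186 186 186 187 187]
187 [184 185 186 187 187 187 186 185 186 188 189 189 190 190 190 190]
collar [0.607  0.1046 0.1805]
```

```bash
python3 - <<'E'
from h import *
np.set_printoptions(precision=2,suppress=True)
ci=manip.camera_info('scene');K=np.array(ci['camera_matrix']);T=np.linalg.inv(ci['pose'])
def pj(p):
    q=K@(T@np.r_[p,1])[:3]; return q[:2]/q[2]
e=np.array(manip.read_state()['ee_pos'])
for z in(.1105,.13,.15,.17,.1805): print(z,pj([e[0],e[1],z]))
print('dx',pj([e[0]+.01,e[1],.1105])-pj([e[0],e[1],.1105]),'dy',pj([e[0],e[1]+.01,.1105])-pj([e[0],e[1],.1105]))
im,_=cap('scene');f=cv2.cvtColor(im,cv2.COLOR_RGB2GRAY).astype(float)
for v in range(165,192):
    r=f[v,294:306]; b=np.interp(np.arange(12),[0,1,10,11],r[[0,1,10,11]]); w=np.clip(np.abs(r-b)-8,0,None); print(v,round((w*np.arange(294,306)).sum()/max(w.sum(),1),2),r.astype(int))
E
```

```text
0.1105 [299.11 186.49]
0.13 [298.91 179.99]
0.15 [298.7  173.21]
0.17 [298.49 166.33]
0.1805 [298.38 162.67]
dx [-1.6  -1.42] dy [-3.33  0.79]
165 299.08 [ 36  44  63  86 118 135 121  93  73  63  54  53]
166 299.24 [ 50  43  48  64 100 127 111  80  66  61  54  54]
167 299.32 [ 73  63  56  62  96 124 109  78  71  66  59  58]
168 299.13 [ 91  83  75  71 100 124 111  82  74  75  72  70]
169 299.18 [ 95  92  87  83 105 127 113  87  79  81  81  80]
170 299.08 [ 97  95  93  93 112 129 115  91  82  86  88  90]
171 299.11 [ 95  95  95  98 114 131 120  98  89  93  94  94]
172 299.28 [ 97  96  96  99 115 135 128 107  96  95  96  96]
173 299.47 [ 96  96  97  98 116 139 136 115  98  96  95  91]
174 299.51 [ 96  97  95  99 117 141 139 112  95  92  83  77]
175 299.52 [ 96  94  91  93 112 139 133 101  80  76  64  52]
176 299.52 [ 93  85  77  77 102 134 129  90  59  51  42  34]
177 299.55 [ 78  66  54  55  91 129 128  84  44  33  29  26]
178 299.56 [ 51  43  35  42  83 126 127  83  41  28  27  31]
179 299.49 [ 32  29  26  39  82 127 128  86  45  38  45  58]
180 299.54 [ 26  25  28  41  83 128 131  97  77  88 110 126]
181 299.24 [ 31  34  41  62 100 134 144 137 141 156 173 183]
182 299.13 [ 61  76  98 120 141 154 164 175 184 192 199 202]
183 297.22 [129 145 164 178 182 175 170 186 197 203 205 206]
184 300.06 [183 189 195 199 197 183 172 185 199 206 207 208]
185 300.12 [201 204 205 205 202 190 177 186 200 208 209 210]
186 300.41 [206 206 207 208 207 202 193 196 205 210 211 211]
187 0.0 [208 207 208 210 210 210 207 207 209 212 213 213]
188 0.0 [210 211 211 211 213 213 212 212 213 213 214 213]
189 0.0 [212 211 212 212 213 214 213 213 213 212 211 210]
190 0.0 [213 213 213 214 213 212 211 211 211 209 209 208]
191 0.0 [213 213 212 212 211 210 209 208 208 209 209 209]
```

```bash
cat >> h.py <<'E'
OFF=.0858
def st(): return manip.read_state()
def probe(xy,zt=.064,f=4,up=.087):
    """xy = TCP; descends the tip to zt, returns (hit, tip z, state)"""
    manip.move_linear(np.r_[xy,up+OFF],feed=.05)
    hit=manip.move_linear(np.r_[xy,zt+OFF],feed=.013,max_force=f)
    s=st(); e=s['ee_pos']; print(round(s['time'],1),'cmd',np.round(xy,4),'hit',hit,'ee',np.round(e[:2],4),'tip z',round(e[2]-OFF,4),'F',np.round(s['ft_force'],1),'w',round(s['width'],4),flush=True)
    return hit,e[2]-OFF
E
python3 - <<'E'
from h import *
h,z=probe([.602,.1145])
E
```

```text
10.7 cmd [0.602  0.1145] hit False ee [0.6021 0.1145] tip z 0.0641 F [ 0.   0.5 -1.2] w 0.0154
```

```bash
python3 - <<'E'
from h import *
xy=np.array([.602,.1145])
hit=manip.move_linear(np.r_[xy,.044+OFF],feed=.012,max_force=3)
s=st();z=s['ee_pos'][2];print(s['time'],hit,z-OFF,s['ft_force'])
if hit:
    h2=manip.move_linear(np.r_[xy,z-.0065],feed=.012,max_force=9)
    s=st();print(s['time'],h2,s['ee_pos'][2]-OFF,s['ft_force'])
    im,_=cap('scene');save(im,'scene2.png')
    print([(x['uv'],x['score']) for x in manip.pinpoint('scene','tray_front')])
E
```

```text
11.625 True 0.0531778666150582 [0.24841661 0.00793337 4.22161917]
12.2667 False 0.04719434782230876 [-0.20605397 -0.15735022  5.14190077]
[([322.3, 226.9], 0.76), ([297.7, 194.0], 0.18)]
```

```bash
python3 - <<'E'
from h import *
manip.sleep(1.2)
s=st();print(s['time'],s['ee_pos'],s['ft_force'])
im,d=cap('scene');save(im,'scene3.png')
print([(x['uv'],x['score']) for x in manip.pinpoint('scene','tray_front')])
a=cv2.imread('pics/scene0.png')[160:270,230:370];b=cv2.imread('pics/scene3.png')[160:270,230:370]
cv2.imwrite('pics/c3.png',cv2.resize(np.hstack([a,b]),(800,314)))
E
```

```text
13.5667 [0.60224755 0.11450773 0.13304748] [-1.36348387  0.66056741  5.91234203]
[([324.5, 236.1], 0.91)]
```

View pics/c3.png

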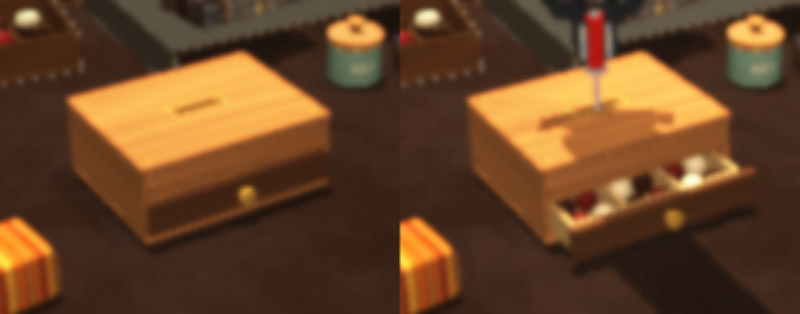

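The tray has come well out (knob moved from (246,194) to (675,217) in the crop) while the latch is held. I'll wait for it to stop, then verify and withdraw.

```bash
python3 - <<'E'
from h import *
np.set_printoptions(precision=4,suppress=True)
def tray():
    im,d=cap('scene');P=cloud('scene',d);c,s=np.cos(.059),np.sin(.059)
    q=(P[...,:2]-[.602,.1125]);X=q@[c,s];Y=q@[-s,c];z=P[...,2]
    m=(np.abs(Y)<.08)&(z>.012)&(z<.034)&(X<-.05)&(X>-.16)&(d>0); return m.sum(),np.percentile(X[m],[5,20,50])
print(tray());manip.sleep(.8);print(tray());manip.sleep(.7);print(tray());print([(x['uv'],x['score']) for x in manip.pinpoint('scene','tray_front')][:1])
s=st();print(s['time'],s['ee_pos'],s['ft_force'],s['width'])
E
```

```text
(np.int64(844), array([-0.1316, -0.1297, -0.0978]))
(np.int64(848), array([-0.1334, -0.1314, -0.0978]))
(np.int64(853), array([-0.1336, -0.1312, -0.0985]))
[([324.1, 236.2], 0.67)]
15.3667 [0.6022 0.1145 0.1331] [ 0.8478 -0.254   5.5099] 0.015115802373983574
```

The tray has stopped at 50 mm out. Withdrawing the pin and returning it.

```bash
python3 - <<'E'
from h import *
np.set_printoptions(precision=4,suppress=True)
e=np.array(st()['ee_pos'])
manip.move_linear([.602,.1145,.21],feed=.08)
print(st()['width'],st()['ft_force'])
p=np.array([.4758,-.2321,0])
manip.goto(p+[0,0,.20],R(-113))
manip.move_linear(p+[0,0,.085+OFF],feed=.05)
s=st();print(s['time'],s['ee_pos'],s['ft_force'],s['width'])
hit=manip.move_linear(p+[0,0,.03+OFF],feed=.03,max_force=6)
s=st();print(s['time'],hit,s['ee_pos'],s['ft_force'])
if not hit:
    hit=manip.move_linear(p+[0,0,.0955],feed=.015,max_force=6)
    s=st();print(s['time'],hit,s['ee_pos'],s['ft_force'],s['width'])
E
```

```text
0.015226493183772649 [-0.0263  0.1645 -0.9388]
18.6 [ 0.4759 -0.2322  0.1708] [ 0.4265 -0.6492 -0.1792] 0.014655896521788926
20.5833 False [ 0.4759 -0.2321  0.1159] [ 0.6825  0.3365 -0.0658]
22.0833 False [ 0.4758 -0.2321  0.0958] [-1.7741  1.1622  4.6538] 0.01509037338541621
```

```bash
python3 - <<'E'
from h import *
np.set_printoptions(precision=4,suppress=True)
p=np.array([.4758,-.2321,0])
manip.move_gripper(.045)
manip.move_linear(p+[0,0,.165],feed=.08)
manip.move_linear(p+[0,0,.32],feed=.2)
s=st();print(s['time'],s['ft_force'],s['width'])
im,d=cap('scene');save(im,'scene4.png');P=cloud('scene',d)
z=P[...,2];m=(np.hypot(P[...,0]-.4757,P[...,1]+.232)<.022)&(z>.085)&(z<.2)&(d>0)
print('handle top z',np.percentile(z[m],[95,99,100]), 'orig .1404',P[m].mean(0))
cv2.imwrite('pics/c4.png',cv2.resize(cv2.imread('pics/scene4.png')[130:300,150:480],(800,412),interpolation=cv2.INTER_CUBIC))
E
```

```text
24.4167 [-0.4348  0.0865  1.5485] 0.04451399699842226
handle top z [0.1382 0.1392 0.1402] orig .1404 [ 0.4728 -0.2303  0.1143]
```

View pics/c4.png

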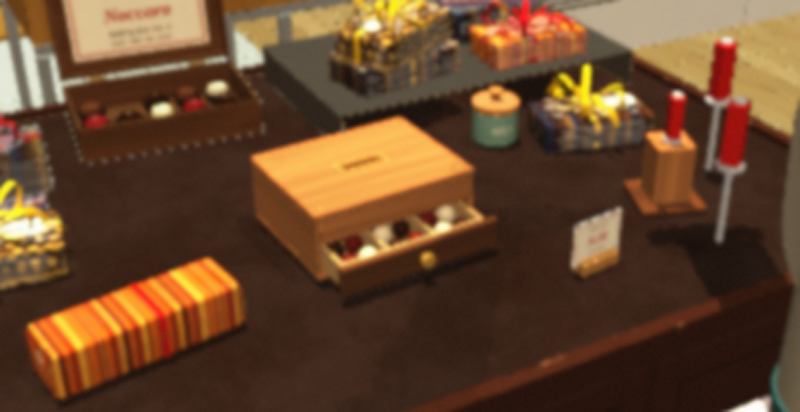

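The crop shows the tray fully out (knob at (428,260)) and the pin upright and home in its stand at (677,115), cap at 0.140 m as at the start. The bystanders have not moved, so I'm handing in.

```bash
python3 -c "
from workcell import manip
print(manip.finish_job())"
```

```text
the job is handed in; nothing more can be done
None
```

The job is handed in: the latch was tripped at about 6–7 N, the tray slid fully out (50 mm), the pin stands home in its stand again, and the bystanders weren't touched; robot time was about 24 s.

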